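# Unlock the strainer pot's bayonet lid and lay it in the tray

### The arm

A 7-joint arm with a two-finger parallel gripper is mounted at the origin on a cart in front of the work surface, level with it; the furniture and walls round the work are solid. World frame = base frame: x ahead of the robot, y to its left, z up, the work surface at z = 0. Lengths are in m, angles in rad, forces in N, time in s.
With the tool pointing down it reaches from about 0.4 to 0.875 m from the base axis. Payload 4.4 kg.
Tool frame: the origin (TCP) lies at the very end of the fingers, on their centre line; the grasp point (between the pads) lies 19 mm behind it; z points along the fingers, y is the line along which they close (so a half turn about z gives the same grasp; the last joint's range is limited). The gripper opens to 85 mm and grips with 20 to 120 N. Pads are 22 mm wide; open, the fingers measure 114 mm over their backs; the gripper's body (76 mm by 85 mm) begins 54 mm behind the grasp point. The pads swing forward as they close: fully open they stand 13 mm farther back than shut.
Start: joints at [1.234, 0.628, 0.038, 1.517, -0.027, 0.996, -0.02], TCP at [0.174, -0.626, 0.231] pointing down, gripper open.
Joint ranges: [-3.06, 3.06], [-0.37, 2.12], [-1.25, 1.32], [0.18, 2.47], [-1.1, 4.24], [0.23, 1.98], [-2.94, 2.94]. Speed limits (rad/s): [2.57, 2.57, 3.14, 3.14, 3.14, 3.14, 3.14].

### API

Orientations are given as a unit quaternion [w, x, y, z].
In Python, from workcell import arm, cams gives the robot as it stands. The module is installed in compiled form; this text tells all that it offers.
- The arm moves only by the shell command python3 -m inch 'ROWS' [OPENING] [FORCE]. ROWS is JSON, a list of rows, each a list of 6 numbers: the shift along the tool's x, y, z as a fraction of full scale, then the turn, a rotation vector about the tool's x, y, z as a fraction of full scale. In form: [[x, y, z, wx, wy, wz], ...]. A call has exactly 8 rows; each row is the pose to reach, as a shift and turn from the pose commanded when the call began, along the tool's axes at that moment, turning the shorter way round; what a row does not reach only later rows make up. Full scale, the value 1, is 30 cm for a shift and pi rad for a turn. A row lasts 1/8 s, in which the tool goes at most 62.5 mm and 10.7 degrees, less where a joint would pass 70% of its speed; a pose out of reach is approached as far as the arm can. A call with a number of a shift or a turn outside -1 to 1 is refused whole. A call with a gripper value outside its range is refused whole. OPENING is the gripper's target within -1 to 1 (shut at 1, half-way at 0, fully open at -1), set as the call begins (- or left out, the last holds). The fingers move at their own pace and stop on an object; FORCE is the grip in N (left out, the last holds). Time passes only in rows, so rows that repeat a pose let the fingers close, or fill a call up. It gives the time, the measured TCP pose, the force, the opening and the grip force at its end, in the units of the state.
- arm.get_obs(): the state, without advancing time (a new reading comes with each control period).
- cams.capture(name): name is "side" or "top"; returns (picture, depth): 400x640x3 uint8, blue, green, red; 400x640 float32, m along the optical axis (not along the pixel's ray), 0 where there is no reading.
- cams.camera_params(name): a dict with "vfov" (degrees; the focal length in pixels is half the picture's height over the tangent of half this angle, whatever the lens; pixels are square), "cx", "cy" (the principal point, pixels), "pose" (4x4, takes a point from camera to world coordinates). Camera axes: x right, y down, z forward; pixel columns grow to the right and rows downward; lengths in m; the calibration is good to about 2 mm. A picture is of the moment at which its call begins. camera_params takes no time and is no camera call.
- arm.sign_off(): hands the job in; it is judged then, once.
The state is a dict: "time": time; "joint_positions": joint angles; "qvel": joint speeds; "tau": joint torques, N m; "ee_pos": TCP position; "tool_rot": TCP orientation; "wrist_force": force on the tool from outside, world axes, zero at the start; "torque": the same for the moment, N m; "width": opening from 0.0 (shut) to 1.0 (fully open); "grip_force": force on a finger pad.
Only numpy, scipy, OpenCV 4.12 (cv2) and the standard library are available. Lean on these libraries where they do the work, as an engineer would, in place of code of your own. Each camera call takes 0.05 s, during which the arm holds its last target. There are 200 camera calls.

### The job

Open the strainer pot: push the lid's crossbar round anticlockwise (seen from above) until the bar lines up with the two notches in the rim, keeping off the black knob until then because it is only for lifting. Then lift the lid straight out by the knob and set it down gently, flat and knob up, on the floor of the steel tray. Leave the other things on the trolley where they stand.

Things in the scene. Friction and masses are not known exactly. Their poses are not given: they have to be found in the camera images.
- pot: grey round strainer pot, bolted down, 95 mm high, 134 mm across the rim, flange 160 mm; two low pipe stubs at its +y and -y (to 94 mm from the axis). Origin: centre of its underside, z up. The steel lip of the rim (inner radius 50 mm) has two notches, 34 degrees wide, at its own +x and -x. The lid is free when its x axis lies along the pot's x (either way round) within 7 degrees
- pot_seat (a point): centre of the seat inside the pot, 80 mm above the pot's underside, where the lid's underside rests; axes as the pot's. The lid's lugs go under the lip clockwise from the notches; a stop ends the anticlockwise turn about 3 degrees past the exact line
- lid: loose steel bayonet lid, 0.3 to 0.65 kg, locked in the pot: it must turn 30 to 70 degrees anticlockwise. Origin: centre of its underside, z up. Round plug 94 mm across, 18 mm high; two lugs (17 mm wide, 7 mm high, to 59 mm from the axis) at its own +x and -x. Turns with light friction (a few newtons at the bar's end) and stays where it is left
- lid_bar (a point): middle of the lid's dark steel crossbar, 27 mm above the lid's underside; axes as the lid's. The bar lies along x, straight above the lugs: 170 mm long, 14 mm wide, 14 mm high (20 to 34 mm above the lid's underside). On the pot its ends stand 18 mm out beyond the rim and 5 mm above it
- lid_knob: black round knob fixed in the middle of the lid on top of the crossbar, 32 mm in diameter and 32 mm high (34 to 66 mm above the lid's underside). Origin: its centre, on the lid's axis 50 mm above the lid's underside; axes as the lid's.
- tray: square steel tray with a low lip, 168 mm wide and long outside, 160 mm inside, 18 mm high, fixed, floor 4 mm thick. Origin: centre of its underside, x and y along its sides.
- grease_tin: bystander: round red tin 72 mm across, 75 mm high, at the far side; origin at the centre of its underside
- tape_core: bystander: roll of brown tape lying flat, 96 mm across, 55 mm high, at the near left; origin at the centre of its underside
- seal_box: bystander: small carton 61 x 76 x 42 mm, at the left; origin at the centre of its underside
- grey_cup: bystander: grey-blue open sleeve 80 mm across, 100 mm high, at the right; origin at the centre of its underside

How it is judged:
On the way, in this order (a step that is already met when the one before it is completed fails the run):
1. the lid is turned to the notches (crossbar within 0.2 rad of the pot's x axis) while still sitting on its seat (angle between the x axis of lid and the x axis of pot, either way round below 0.2 rad and z of lid in the frame of pot below 0.085 m and horizontal distance between lid and pot below 0.02 m), for 0.2 s.
2. the lid is lifted clear above the rim (underside at least 20 mm above the rim) (z of lid in the frame of pot above 0.115 m), for 0.1 s.
At the end, for the whole second after the job is handed in: The lid rests still in the tray, knob up and flat (within 0.06 rad), its underside within 5 mm of the tray's floor and its centre within 50 mm of the tray's centre; the robot has let go (horizontal distance between lid and tray below 0.05 m and z of lid in the frame of tray below 0.009 m and angle between lid's own z axis and vertical below 0.06 rad and linear speed of lid below 0.02 m/s); the robot touches nothing.
It fails at once if the knob is touched (over 2 N) while the lid sits in the pot and is not yet in line with the notches (over 0.25 rad off) (contact force between lid_knob and anything else above 2 N and angle between the x axis of lid and the x axis of pot, either way round above 0.25 rad and z of lid in the frame of pot below 0.085 m and horizontal distance between lid and pot below 0.02 m).
It fails at once if the lid is dropped (out of the fingers and moving faster than 0.5 m/s) (contact force between the fingers and lid below 0.1 N and linear speed of lid above 0.5 m/s).
It fails at once if another thing is moved by more than 25 mm (distance of any of grease_tin, tape_core, seal_box, grey_cup from where it was at the start of the episode above 0.025 m).
It also fails if it takes over 58 s, if anything falls off the work surface, if the arm or the gripper's body presses on something with over 40 N, if the wrist force passes 120 N, or if a joint passes its speed limit or range.

## Working session

There is one attempt and no reset: what is moved stays moved. The work goes in short steps, Python scripts to look and compute and a shell command to move; the robot and the scene stay as the last step left them, time stands still between calls to the robot, and variables do not carry over. Pictures are saved under pics/ and viewed, at most 10 in all, crops included, and the job is handed in when it is done.

```bash
mkdir -p pics
cat > h.py <<'E'
import numpy as np, cv2
from workcell import arm, cams
def cloud(n):
    im,d=cams.capture(n); p=cams.camera_params(n)
    f=im.shape[0]/2/np.tan(np.radians(p["vfov"]/2))
    v,u=np.mgrid[:im.shape[0],:im.shape[1]]
    P=np.stack([(u-p["cx"])/f*d,(v-p["cy"])/f*d,d],-1)
    T=np.array(p["pose"]); W=P@T[:3,:3].T+T[:3,3]; W[d<=0]=np.nan
    return im,W
E
python3 - <<'E'
from h import *
for n in("top","side"):
    im,W=cloud(n); cv2.imwrite(f"pics/{n}1.png",im); np.savez(f"{n}1.npz",im=im,W=W)
    p=cams.camera_params(n); print(n,p["vfov"],p["cx"],p["cy"],np.round(p["pose"],3).tolist())
o=arm.get_obs(); print(o["time"],o["ee_pos"],o["tool_rot"],o["width"])
E
```

```text
top 42.85654232581305 326.6172065139859 194.61479987294726 [[-0.027, -0.983, 0.183, 0.347], [-1.0, 0.027, -0.001, 0.019], [-0.004, -0.183, -0.983, 1.418], [0.0, 0.0, 0.0, 1.0]]
side 45.0430194602451 317.54166024214516 197.94537325363106 [[-0.951, -0.099, 0.292, 0.112], [-0.308, 0.344, -0.887, 1.453], [-0.013, -0.934, -0.357, 0.71], [0.0, 0.0, 0.0, 1.0]]
0.1 [ 0.17373851 -0.6257826   0.23049694] [-8.26419019e-04  9.90849373e-01  1.34969704e-01 -1.27348075e-04] 1.0005487728374416
```

View pics/top1.png

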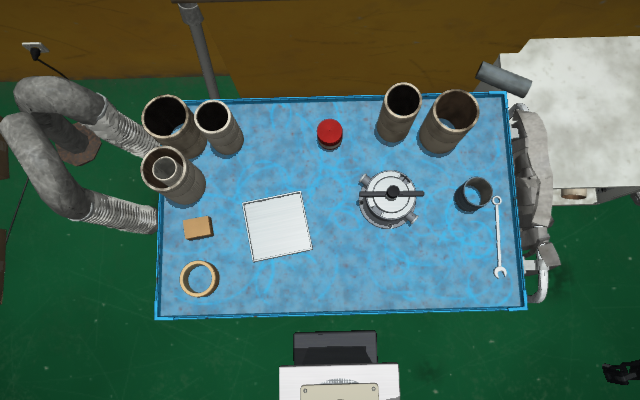

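View pics/side1.png

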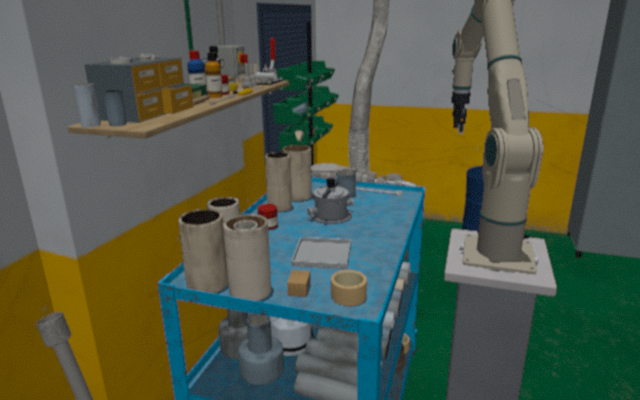

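Run:
```python
from h import *
z=np.load("top1.npz"); im,W=z["im"],z["W"]
c=im[150:245,335:450]; cv2.imwrite("pics/crop1.png",cv2.resize(c,None,fx=6,fy=6,interpolation=cv2.INTER_CUBIC))
X,Y,Z=W[...,0],W[...,1],W[...,2]
def rep(n,m): 
    q=W[m]; r=cv2.minAreaRect(q[:,:2].astype(np.float32)); print(n,len(q),np.round(q.mean(0),4),"rect",np.round(r[0],4),np.round(r[1],4),round(r[2],1))
R=np.zeros(X.shape,bool); R[150:245,335:450]=1
rep("knob",R&(Z>.136)); 
rep("bar",R&(Z>.104)&(Z<.12)); 
rep("rim",R&(Z>.085)&(Z<.1))
rep("low",R&(Z>.012)&(Z<.08))
T=np.zeros(X.shape,bool);T[185:268,235:318]=1
rep("traylip",T&(Z>.011)); rep("tray",T&(Z>.002)&(im.min(2)>150))
q=W[R&(Z>.104)&(Z<.12)]; d=q-q.mean(0); v=np.linalg.svd(d[:,:2],full_matrices=False)[2][0]; print("bar ang",np.degrees(np.arctan2(v[1],v[0])))
for n,(a,b,c_,e) in dict(cup=(170,220,448,492),cyl1=(75,150,375,420),cyl2=(85,160,420,480),tin=(115,155,312,346)).items():
    M=np.zeros(X.shape,bool);M[a:b,c_:e]=1; rep(n,M&(Z>.02)); print(np.nanmax(Z[M]))
```

```text
knob 128 [ 0.5887 -0.1495  0.1458] rect [ 0.5896 -0.15  ] [0.0307 0.03  ] 45.2
bar 326 [ 0.5877 -0.1467  0.1125] rect [ 0.5802 -0.152 ] [0.0669 0.1658] 11.4
rim 1268 [ 0.5877 -0.1497  0.0957] rect [ 0.5895 -0.1508] [0.1307 0.1336] 87.1
low 414 [ 0.5894 -0.1574  0.0435] rect [ 0.6119 -0.2135] [0.1748 0.2903] 19.5
traylip 442 [0.5269 0.1626 0.017 ] rect [0.5259 0.1595] [0.1694 0.1683] 10.3
tray 2733 [0.5242 0.1591 0.0067] rect [0.5256 0.1595] [0.1675 0.167 ] 10.2
bar ang 88.76658013745359
cup 663 [ 0.5911 -0.3787  0.0667] rect [ 0.5903 -0.3778] [0.0789 0.0784] 86.7
0.1048869908325809
cyl1 1839 [ 0.8048 -0.1759  0.1387] rect [ 0.8267 -0.1754] [0.0903 0.1375] 88.3
0.2180813509082271
cyl2 2543 [ 0.78   -0.3083  0.133 ] rect [ 0.832 -0.313] [0.1563 0.2161] 63.9
0.2209976888833145
tin 614 [0.7711 0.0062 0.069 ] rect [0.7756 0.0053] [0.0705 0.07  ] 86.5
0.08170828462017043
```

View pics/crop1.png

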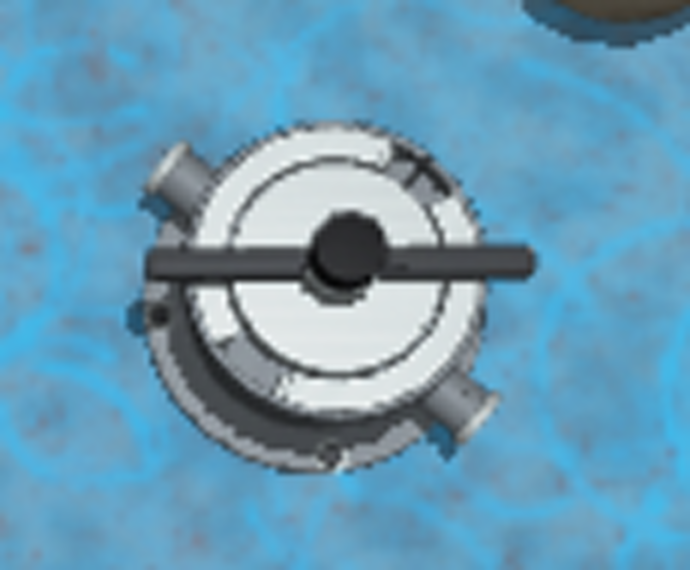

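Top view: knob at about (393,191) and bar nearly horizontal from (360,194) to (424,193), i.e. along world y. The notches are upper right (405,179) and lower left (377,211), so the bar needs roughly 50° anticlockwise. The sizes and heights match the description (rim 0.0957, knob top 0.146, tray 0.168). I'm approaching with the gripper shut.

```bash
python3 -m inch '[[0.12,-0.085,0,0,0,0.011],[0.24,-0.17,0,0,0,0.022],[0.36,-0.255,0,0,0,0.033],[0.48,-0.34,0,0,0,0.044],[0.6,-0.425,0,0,0,0.055],[0.72,-0.51,0,0,0,0.066],[0.84,-0.595,0,0,0,0.077],[0.96,-0.68,0,0,0,0.086]]' 1 40
python3 - <<'E'
import numpy as np
from scipy.spatial.transform import Rotation as R
z=np.load("top1.npz");W=z["W"];X,Y,Z=W[...,0],W[...,1],W[...,2]
c=np.array([.5893,-.150]); r=np.hypot(X-c[0],Y-c[1]); a=np.degrees(np.arctan2(Y-c[1],X-c[0]))
# stubs: beyond flange radius 80
m=(r>.082)&(r<.096)&(Z>.015)&(Z<.08)
print(np.round(np.c_[a[m],r[m]*1e3,Z[m]*1e3]).astype(int).tolist()[:60])
# notch: lip annulus 53-64 mm, pixels lower than lip
m=(r>.052)&(r<.064)
for lo in range(-180,180,6):
    k=m&(a>=lo)&(a<lo+6); print(lo,round(float(np.nanmedian(Z[k])*1e3)),end="; ")
E
```

```text
time: 1.1
ee_pos: [0.3975, -0.3514, 0.2311]
tool_rot: [-0.0, 1.0, -0.0, -0.0]
wrist_force: [-0.1, -0.1, 1.0]
width: 0.001
grip_force: 0.0
[[40, 94, 45], [43, 93, 48], [42, 91, 49], [41, 89, 49], [46, 93, 49], [44, 91, 48], [43, 89, 47], [41, 88, 41], [48, 93, 51], [47, 91, 49], [46, 89, 51], [44, 88, 44], [42, 86, 42], [42, 83, 48], [51, 94, 50], [51, 91, 56], [49, 89, 51], [47, 87, 48], [46, 85, 50], [44, 84, 46], [53, 94, 47], [52, 92, 50], [51, 90, 52], [50, 88, 51], [48, 86, 46], [47, 84, 48], [54, 93, 43], [54, 90, 51], [52, 88, 47], [52, 86, 52], [50, 84, 48], [56, 94, 42], [55, 91, 45], [54, 90, 39], [54, 87, 46], [53, 84, 47], [51, 83, 42], [57, 93, 39], [57, 90, 47], [56, 88, 43], [55, 85, 42], [54, 83, 44], [56, 89, 29], [56, 87, 35], [55, 84, 38], [-124, 82, 44], [-127, 84, 48], [-125, 86, 42], [-124, 89, 41], [-124, 90, 48], [-129, 83, 48], [-127, 85, 43], [-127, 87, 49], [-126, 90, 45], [-125, 92, 47], [-124, 94, 46], [-133, 82, 54], [-131, 85, 48], [-129, 87, 45], [-130, 89, 55]]
-180 93; -174 94; -168 96; -162 95; -156 94; -150 96; -144 96; -138 94; -132 96; -126 96; -120 94; -114 95; -108 96; -102 97; -96 112; -90 115; -84 96; -78 96; -72 95; -66 97; -60 87; -54 84; -48 80; -42 81; -36 82; -30 90; -24 95; -18 95; -12 96; -6 98; 0 95; 6 94; 12 95; 18 96; 24 95; 30 97; 36 94; 42 95; 48 96; 54 95; 60 97; 66 97; 72 96; 78 112; 84 114; 90 109; 96 96; 102 96; 108 95; 114 94; 120 79; 126 53; 132 74; 138 51; 144 57; 150 83; 156 94; 162 93; 168 93; 174 94;
```

```bash
python3 -m inch '[[0.11,-0.127,0,0,0,0],[0.22,-0.254,0,0,0,0],[0.33,-0.38,0,0,0,0],[0.44,-0.51,0,0,0,0],[0.55,-0.64,0,0,0,0],[0.66,-0.76,0,0,0,0],[0.775,-0.891,0,0,0,0],[0.775,-0.891,0,0,0,0]]'
python3 -m inch '[[0,0,0.07,0,0,0],[0,0,0.14,0,0,0],[0,0,0.21,0,0,0],[0,0,0.28,0,0,0],[0,0,0.35,0,0,0],[0,0,0.4,0,0,0],[0,0,0.427,0,0,0],[0,0,0.427,0,0,0]]'
python3 - <<'E'
from h import *
im,W=cloud("top"); c=im[130:245,320:460]; cv2.imwrite("pics/crop2.png",cv2.resize(c,None,fx=5,fy=5,interpolation=cv2.INTER_CUBIC))
E
```

```text
time: 2.1
ee_pos: [0.6314, -0.0791, 0.2303]
tool_rot: [-0.002, 1.0, 0.004, 0.0]
wrist_force: [-0.0, -0.1, 0.5]
width: 0.004
grip_force: 0.0
time: 3.1
ee_pos: [0.6289, -0.0855, 0.1029]
tool_rot: [0.0, 1.0, 0.0, -0.0]
wrist_force: [0.2, 0.5, -1.3]
width: 0.004
grip_force: 0.0
```

View pics/crop2.png

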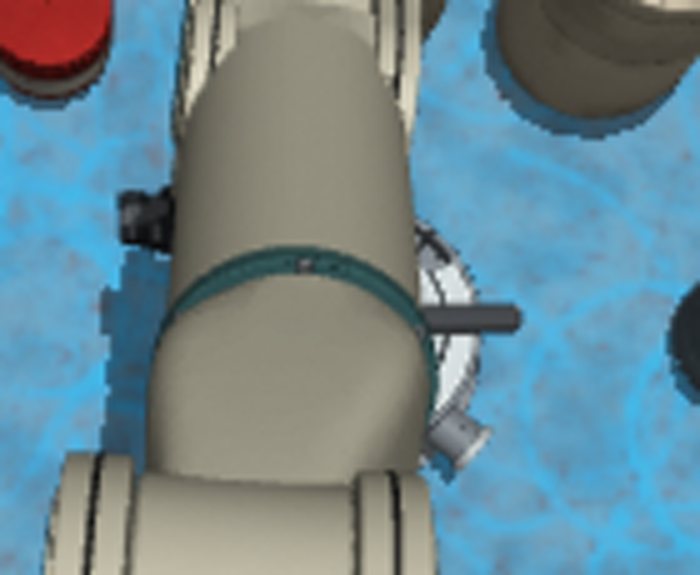

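The arm hides the pot, but the bar's right end is still visible at about (424,193), unmoved. I'm pushing the first half of the arc.

```bash
python3 -m inch '[[-0.042,0,0,0,0,0],[-0.069,0,0,0,0,0],[-0.095,-0.004,0,0,0,-0.028],[-0.115,-0.007,0,0,0,-0.056],[-0.135,-0.008,0,0,0,-0.083],[-0.155,-0.007,0,0,0,-0.111],[-0.174,-0.005,0,0,0,-0.139],[-0.174,-0.005,0,0,0,-0.139]]'
cat > end.py <<'E'
from h import *
im,W=cloud("top");X,Y,Z=W[...,0],W[...,1],W[...,2]; c=np.array([.5893,-.150])
r=np.hypot(X-c[0],Y-c[1]);a=np.degrees(np.arctan2(Y-c[1],X-c[0]))
m=(r>.04)&(r<.09)&(Z>.105)&(Z<.121)&(a<0)&(a>-110)&(im.max(2)<140)
print(m.sum(),np.median(a[m]),np.round(np.percentile(a[m],[10,90])))
print(np.round(arm.get_obs()["wrist_force"],1))
E
python3 end.py
```

```text
time: 4.15
ee_pos: [0.5773, -0.083, 0.1039]
tool_rot: [-0.0, 0.976, 0.217, 0.001]
wrist_force: [2.1, 2.7, -1.0]
width: 0.002
grip_force: 1.1
72 -66.38677312845284 [-71. -61.]
[1.2 3.1 1. ]
```

```bash
python3 -m inch '[[-0.019,-0.004,0,0,0,-0.028],[-0.039,-0.007,0,0,0,-0.056],[-0.059,-0.008,0,0,0,-0.083],[-0.079,-0.007,0,0,0,-0.111],[-0.089,-0.006,0,0,0,-0.125],[-0.099,-0.005,0,0,0,-0.139],[-0.099,-0.005,0,0,0,-0.139],[-0.099,-0.005,0,0,0,-0.139]]'
python3 end.py
```

```text
time: 5.2
ee_pos: [0.5501, -0.095, 0.1035]
tool_rot: [0.0, 0.906, 0.423, 0.001]
wrist_force: [3.7, 2.8, 4.6]
width: 0.005
grip_force: 2.1
  return _methods._mean(a, axis=axis, dtype=dtype,
  ret = ret.dtype.type(ret / rcount)
Traceback (most recent call last):
  File "end.py", line 5, in <module>
    print(m.sum(),np.median(a[m]),np.round(np.percentile(a[m],[10,90])))
                                           ~~~~~~~~~~~~~^^^^^^^^^^^^^^
IndexError: index -1 is out of bounds for axis 0 with size 0
```

```bash
python3 -m inch '[[0.03,0,0,0,0,0],[0.07,0,0,0,0,0],[0.07,0,-0.1,0,0,0],[0.07,0,-0.2,0,0,0],[0.07,0,-0.3,0,0,0],[0.07,0,-0.4,0,0,0],[0.07,0,-0.43,0,0,0],[0.07,0,-0.43,0,0,0]]'
python3 -m inch '[[0.1,-0.08,0,0,0,0],[0.2,-0.16,0,0,0,0],[0.3,-0.25,0,0,0,0],[0.4,-0.33,0,0,0,0],[0.5,-0.42,0,0,0,0],[0.56,-0.47,0,0,0,0],[0.56,-0.47,0,0,0,0],[0.56,-0.47,0,0,0,0]]' -1
python3 - <<'E'
from h import *
im,W=cloud("top");X,Y,Z=W[...,0],W[...,1],W[...,2]; c=np.array([.5893,-.150])
cv2.imwrite("pics/crop3.png",cv2.resize(im[130:245,320:460],None,fx=5,fy=5,interpolation=cv2.INTER_CUBIC))
r=np.hypot(X-c[0],Y-c[1]);a=np.degrees(np.arctan2(Y-c[1],X-c[0]))
m=(r>.03)&(r<.09)&(Z>.105)&(Z<.121)
for s in(m&(a<0),m&(a>0)): print(s.sum(),np.median(a[s]))
d=W[m][:,:2]; d=d-d.mean(0); v=np.linalg.svd(d,full_matrices=False)[2][0]; print("bar",np.degrees(np.arctan2(v[1],v[0])))
k=(r<.05)&(Z>.138); print("knob",W[k].mean(0),cv2.minAreaRect(W[k][:,:2].astype(np.float32)))
E
```

```text
time: 6.25
ee_pos: [0.5627, -0.0788, 0.2318]
tool_rot: [-0.0, 0.906, 0.423, -0.0]
wrist_force: [-0.4, 0.3, -0.7]
width: -0.001
grip_force: 0.0
time: 7.25
ee_pos: [0.5622, 0.1387, 0.2311]
tool_rot: [0.0, 0.906, 0.423, -0.001]
wrist_force: [0.1, 0.8, 0.4]
width: 0.997
grip_force: 0.0
102 -40.62217275959992
118 140.93538405977995
bar 140.27678355996852
knob [ 0.5874589  -0.1493734   0.14647727] ((0.5874987244606018, -0.1501668244600296), (0.03089475817978382, 0.029783038422465324), 88.74956512451172)
```

View pics/crop3.png

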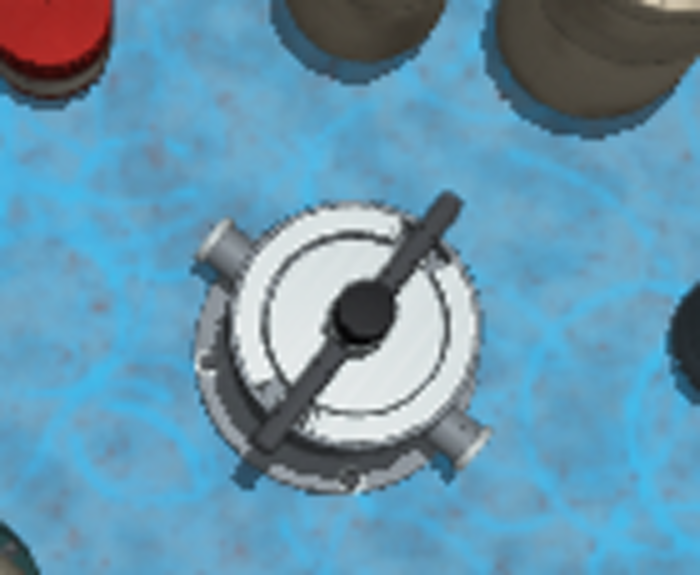

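The bar is now at 140°, in line with the notches at (401,176) and (373,208); the knob is at (393,192), world (0.588,-0.150). I'm moving over the knob and turning the fingers so they close across the bar.

```bash
python3 -m inch '[[-0.09,0.09,0,0,0,-0.055],[-0.18,0.18,0,0,0,-0.11],[-0.28,0.28,0,0,0,-0.165],[-0.38,0.38,0,0,0,-0.22],[-0.48,0.48,0,0,0,-0.275],[-0.58,0.58,0,0,0,-0.33],[-0.682,0.686,0,0,0,-0.385],[-0.682,0.686,0,0,0,-0.44]]'
python3 -m inch '[[0,0,0,0,0,-0.06],[0,0,0,0,0,-0.06],[0,0,0.05,0,0,-0.06],[0,0,0.1,0,0,-0.06],[0,0,0.15,0,0,-0.06],[0,0,0.2,0,0,-0.06],[0,0,0.2,0,0,-0.06],[0,0,0.2,0,0,-0.06]]'
python3 -c "
from workcell import arm;o=arm.get_obs();print(o['ee_pos'],o['tool_rot'],o['joint_positions'])"
```

```text
time: 8.3
ee_pos: [0.5878, -0.1564, 0.2312]
tool_rot: [-0.0, 0.431, 0.903, -0.002]
wrist_force: [-1.3, 0.8, -0.0]
width: 1.0
grip_force: 0.0
time: 9.3
ee_pos: [0.5895, -0.1484, 0.1724]
tool_rot: [0.0, 0.341, 0.94, 0.0]
wrist_force: [0.0, -0.2, -0.7]
width: 1.0
grip_force: 0.0
[ 0.58948627 -0.14843951  0.17244004] [2.82754678e-04 3.41361964e-01 9.39931867e-01 1.23310962e-04] [ 0.56596448  0.69971868 -0.6047923   1.68956919  0.48394375  0.90566035
  0.64017172]
```

```bash
python3 -m inch '[[0,-0.005,0.04,0,0,0],[0,-0.005,0.08,0,0,0],[0,-0.005,0.12,0,0,0],[0,-0.005,0.15,0,0,0],[0,-0.005,0.18,0,0,0],[0,-0.005,0.2,0,0,0],[0,-0.005,0.2,0,0,0],[0,-0.005,0.2,0,0,0]]'
python3 -m inch '[[0,0,0,0,0,0],[0,0,0,0,0,0],[0,0,0,0,0,0],[0,0,0,0,0,0],[0,0,0,0,0,0],[0,0,0,0,0,0],[0,0,0,0,0,0],[0,0,0,0,0,0]]' 1 60
```

```text
time: 10.3
ee_pos: [0.5885, -0.1497, 0.1125]
tool_rot: [0.0, 0.341, 0.94, 0.0]
wrist_force: [-0.4, 0.0, -0.2]
width: 0.999
grip_force: 0.0
time: 11.3
ee_pos: [0.5883, -0.1498, 0.1126]
tool_rot: [0.0, 0.341, 0.94, -0.0]
wrist_force: [-1.1, -0.3, 5.2]
width: 0.36
grip_force: 59.6
```

```bash
python3 -m inch '[[0,0,-0.01,0,0,0],[0,0,-0.02,0,0,0],[0,0,-0.03,0,0,0],[0,0,-0.04,0,0,0],[0,0,-0.05,0,0,0],[0,0,-0.06,0,0,0],[0,0,-0.07,0,0,0],[0,0,-0.07,0,0,0]]'
```

```text
time: 12.3
ee_pos: [0.5882, -0.1498, 0.1335]
tool_rot: [0.0, 0.341, 0.94, -0.0]
wrist_force: [-0.6, -0.1, -4.4]
width: 0.363
grip_force: 59.7
```

```bash
python3 -m inch '[[0,0,-0.03,0,0,0],[0,0,-0.08,0,0,0],[0,0,-0.13,0,0,0],[0,0,-0.18,0,0,0],[0,0,-0.23,0,0,0],[0,0,-0.27,0,0,0],[0,0,-0.28,0,0,0],[0,0,-0.28,0,0,0]]'
python3 -m inch '[[0.05,0.04,0,0,0,0],[0.13,0.104,0,0,0,0],[0.22,0.176,0,0,0,0],[0.31,0.247,0,0,0,0],[0.4,0.319,0,0,0,0],[0.47,0.375,0,0,0,0],[0.52,0.415,0,0,0,0],[0.55,0.439,0,0,0,0]]'
python3 -m inch '[[0.05,0.04,0,0,0,0],[0.1,0.08,0,0,0,0],[0.16,0.128,0,0,0,0],[0.21,0.168,0,0,0,0],[0.25,0.2,0,0,0,0],[0.272,0.217,0,0,0,0],[0.272,0.217,0,0,0,0],[0.272,0.217,0,0,0,0]]'
python3 - <<'E'
from h import *
im,W=cloud("side"); cv2.imwrite("pics/side2.png",cv2.resize(im[150:300,240:440],None,fx=4,fy=4,interpolation=cv2.INTER_CUBIC))
E
```

```text
time: 13.3
ee_pos: [0.588, -0.1498, 0.2172]
tool_rot: [-0.0, 0.341, 0.94, -0.0]
wrist_force: [-0.1, -0.3, -3.9]
width: 0.363
grip_force: 59.7
time: 14.3
ee_pos: [0.5455, 0.0587, 0.2171]
tool_rot: [-0.0, 0.341, 0.94, 0.0]
wrist_force: [-0.1, -0.0, -4.7]
width: 0.361
grip_force: 59.8
time: 15.3
ee_pos: [0.5256, 0.1584, 0.2171]
tool_rot: [0.0, 0.342, 0.94, -0.0]
wrist_force: [0.5, -0.0, -4.2]
width: 0.361
grip_force: 59.8
```

View pics/side2.png

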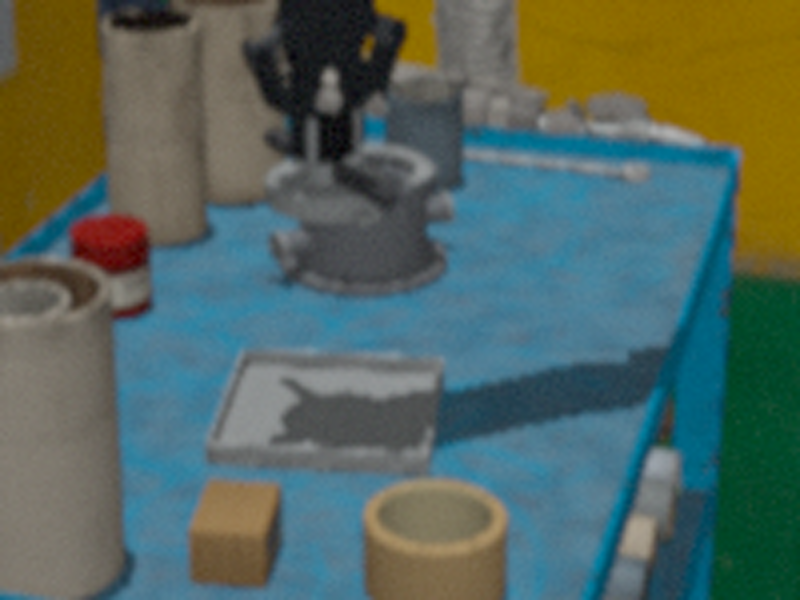

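The lid hangs level over the tray: lid at about (325,198) in the side view, tray below it near (322,250), its shadow on the tray. I'm lowering it.

```bash
python3 -m inch '[[0,0,0.06,0,0,0],[0,0,0.15,0,0,0],[0,0,0.25,0,0,0],[0,0,0.35,0,0,0],[0,0,0.45,0,0,0],[0,0,0.53,0,0,0],[0,0,0.57,0,0,0],[0,0,0.57,0,0,0]]'
python3 -m inch '[[0,0,0.005,0,0,0],[0,0,0.01,0,0,0],[0,0,0.015,0,0,0],[0,0,0.02,0,0,0],[0,0,0.024,0,0,0],[0,0,0.028,0,0,0],[0,0,0.03,0,0,0],[0,0,0.03,0,0,0]]'
```

```text
time: 16.35
ee_pos: [0.5253, 0.159, 0.0458]
tool_rot: [-0.0, 0.342, 0.94, -0.0]
wrist_force: [-1.0, 0.1, -4.1]
width: 0.36
grip_force: 59.9
time: 17.35
ee_pos: [0.5253, 0.1595, 0.0371]
tool_rot: [-0.0, 0.341, 0.94, -0.0]
wrist_force: [0.3, -0.0, -4.1]
width: 0.359
grip_force: 59.9
```

Not yet touching (the force is still just the weight); going on in fine steps.

```bash
python3 -m inch '[[0,0,0.002,0,0,0],[0,0,0.003,0,0,0],[0,0,0.004,0,0,0],[0,0,0.005,0,0,0],[0,0,0.006,0,0,0],[0,0,0.006,0,0,0],[0,0,0.006,0,0,0],[0,0,0.006,0,0,0]]'
```

```text
time: 18.35
ee_pos: [0.5254, 0.1595, 0.0366]
tool_rot: [0.0, 0.341, 0.94, -0.0]
wrist_force: [-3.5, -1.1, 8.9]
width: 0.359
grip_force: 61.0
```

Contact made (force now +9 N upward). I'll release, rise, and move clear to look.

```bash
python3 -m inch '[[0,0,0,0,0,0],[0,0,0,0,0,0],[0,0,0,0,0,0],[0,0,0,0,0,0],[0,0,0,0,0,0],[0,0,0,0,0,0],[0,0,0,0,0,0],[0,0,0,0,0,0]]' -1
python3 -m inch '[[0,0,-0.05,0,0,0],[0,0,-0.15,0,0,0],[0,0,-0.25,0,0,0],[0,0,-0.35,0,0,0],[0,0,-0.45,0,0,0],[0,0,-0.55,0,0,0],[0,0,-0.65,0,0,0],[0,0,-0.65,0,0,0]]'
python3 -m inch '[[-0.1,-0.1,0,0,0,0],[-0.2,-0.2,0,0,0,0],[-0.3,-0.3,0,0,0,0],[-0.4,-0.4,0,0,0,0],[-0.5,-0.5,0,0,0,0],[-0.6,-0.5,0,0,0,0],[-0.7,-0.5,0,0,0,0],[-0.7,-0.5,0,0,0,0]]'
python3 - <<'E'
from h import *
im,W=cloud("top"); cv2.imwrite("pics/top4.png",cv2.resize(im[170:290,220:380],None,fx=4,fy=4,interpolation=cv2.INTER_CUBIC))
Z=W[...,2]; S=np.zeros(Z.shape,bool);S[180:270,235:320]=1
k=S&(Z>.06)&(Z<.09); print(k.sum(),W[k].mean(0) if k.any() else 0)
q=W[S&(Z>.031)&(Z<.05)]; A=np.c_[q[:,:2]-q[:,:2].mean(0),np.ones(len(q))]; print("bar",len(q),np.linalg.lstsq(A,q[:,2],rcond=None)[0])
q=W[S&(im.min(2)>150)&(np.hypot(W[...,0]-.5256,W[...,1]-.1595)<.042)&(Z>.012)&(Z<.03)]; A=np.c_[q[:,:2]-q[:,:2].mean(0),np.ones(len(q))]; print("plug",len(q),np.linalg.lstsq(A,q[:,2],rcond=None)[0])
o=arm.get_obs();print(o["time"],o["ee_pos"],o["wrist_force"])
E
```

```text
time: 19.35
ee_pos: [0.5254, 0.1594, 0.0354]
tool_rot: [0.0, 0.341, 0.94, 0.0]
wrist_force: [-0.8, 0.1, 0.1]
width: 0.996
grip_force: 0.0
time: 20.35
ee_pos: [0.5266, 0.1603, 0.2335]
tool_rot: [0.002, 0.341, 0.94, 0.002]
wrist_force: [0.4, -0.0, -0.0]
width: 0.995
grip_force: 0.0
time: 21.35
ee_pos: [0.5906, -0.0925, 0.2294]
tool_rot: [-0.0, 0.343, 0.939, -0.0]
wrist_force: [-0.3, 0.4, -0.0]
width: 0.997
grip_force: 0.0
109 [0.52485959 0.1584418  0.07010796]
bar 281 [0.042494   0.05414183 0.03724665]
plug 456 [-0.00054104  0.00328279  0.02274783]
21.4 [ 0.58953315 -0.09074366  0.2295218 ] [0.24470023 0.46293972 0.00242597]
```

View pics/top4.png

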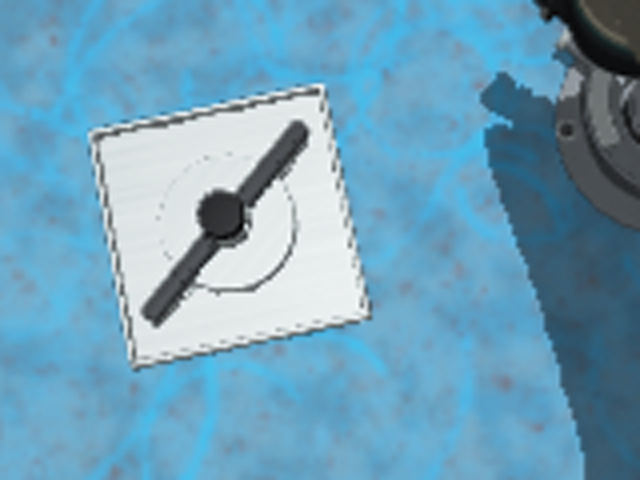

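The lid sits centred in the tray, knob up at about (275,224). Its top is at 22.7 mm (22 expected) and flat to about 0.003 rad, and the arm is clear. Handing in.

```bash
python3 -c "
from workcell import arm;print(arm.sign_off())"
```

```text
the job is handed in; nothing more can be done
None
```

The lid was turned into line with the notches, lifted out by the knob and set flat, knob up, about 1 mm from the tray's centre; the arm was clear when I handed the job in at about 21 s, and the sign-off gave no verdict.

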